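Hang up the tongs and hold the topping box lid open

ROBOT

A 6-joint arm with a two-finger parallel gripper is mounted at the origin on the work surface. World frame = base frame: x ahead of the robot, y to its left, z up, the work surface at z = 0. Lengths are in m, angles in degrees, forces in N, time in s.
With the tool pointing down it reaches from about 0.35 to 0.875 m from the base axis. Payload 4.2 kg.
Tool frame: the origin (TCP) lies between the finger pads; the fingertips stand 17 mm ahead of it and the grasp point (between the pads) lies 2 mm behind it; z points along the fingers, y is the line along which they close (so a half turn about z gives the same grasp; the last joint's range is limited). The gripper opens to 87 mm and grips with 3 to 60 N. Pads are 19 mm wide; open, the fingers measure 117 mm over their backs; the gripper's body (75 mm by 190 mm) begins 51 mm behind the grasp point.
Start: joints at [-48.724, 22.042, 0.453, 0, -68.411, -14.817], TCP at [0.278, -0.56, 0.24] pointing down, gripper open.
Joint ranges: [-179.83, 179.83], [-69.29, 118.12], [-61.27, 80.66], [-181.25, 117.63], [-171.15, -9.14], [-177.46, 177.46]. Speed limits (degrees/s): [159.86, 159.86, 180, 180, 180, 180].

INTERFACE

Orientations are given as a 3x3 rotation matrix whose columns are the frame's x, y, z axes.
In Python, from station import sense, capture, r, masks_of gives the robot as it stands.
- The arm moves only by the tool apply_moves, never from a script. Its argument "steps" is a list that holds one entry, the list of rows, each a list of 7 numbers: the opening, from 0 (shut) to 1 (fully open), then the shift along the tool's x, y, z in mm, then the turn, a rotation vector about the tool's x, y, z in rad. A call has 1 to 12 rows; each row shifts and turns the commanded pose from where the row before left it, along the tool's axes as they then stand; what a row does not reach is not made up. A row lasts 1/8 s, in which the tool goes at most 62.5 mm and 10.7 degrees, less where a joint would pass 70% of its speed; a pose out of reach is approached as far as the arm can. A call with a gripper value outside its range is refused whole. The fingers move at their own pace and stop on an object; the grip force is fixed at half the most. Time passes only in rows, so rows that do not move let the fingers close. It gives the time, the measured TCP pose, the force and the opening at its end, in the units of the state.
- sense(): the state, without advancing time (a new reading comes with each control period).
- capture(name): name is "side" or "top" or "wrist"; returns a dict with "color" (420x560x3 uint8, red, green, blue), "vfov" (degrees; the focal length in pixels is half the picture's height over the tangent of half this angle, whatever the lens; pixels are square), "cx", "cy" (the principal point, pixels), "dist" ([k1, k2, p1, p2, k3] as OpenCV has them; the pictures are not rectified), "T" (4x4, takes a point from camera to world coordinates). Camera axes: x right, y down, z forward; pixel columns grow to the right and rows downward; lengths in m; the calibration is good to about 2 mm. A picture is of the moment at which its call begins. There is no depth.
- r.finish_job(): hands the job in, once; it reports no verdict.
Trained networks look in a picture, given as the dict that the camera call returned (one of the last four; its "shot" number tells which), for a name from the list of things; names that differ only in an ending like _2 or _b are one class to them, and where a whole thing is asked for, a point or a joint stands for the part that bears it (a point fixed in the world has none). Each returns a list of dicts, best first, with "confidence" (0 to 1); they miss things now and then, are a little off and sometimes report something else, mostly with a low value. They report only what shows in the picture. A call takes as long as a camera call.
- masks_of(picture, thing): "pixels" (420x560 bool, what is visible of it) and "box" ([left, top, width, height] in pixels, round what is visible of it).
The state is a dict: "time_s": time; "joints": joint angles; "joint_velocities": joint speeds; "effort": joint torques, N m; "tcp_pos": TCP position; "ee_rot": TCP orientation; "wrist_force": force on the tool from outside, world axes, zero at the start; "moment": the same for the moment, N m; "gripper_width": opening from 0.0 (shut) to 1.0 (fully open).
Only numpy, scipy, OpenCV 4.12 (cv2) and the standard library are available. Lean on these libraries where they do the work, as an engineer would, in place of code of your own. Each camera call takes 0.05 s, during which the arm holds its last target. There are 200 camera calls.

TASK

The serving tongs have been left lying on the shut lid of the topping box: hang them up by draping them over the steel rail between its posts, bow on top and one leg down each side of the bar, and let go of them. Then lift the lid and hold it open at 60 degrees so that the pans can be filled. The lid has no stay and falls shut by itself, so do not let it drop: finish while still holding it there with the gripper, and leave the glass bowl, the rice mold and the band clip where they are.

Things in the scene. Friction and masses are not known exactly. Their poses are not given: they have to be found in the camera images.
- station: topping box fixed to the counter: an open steel box 200 (x) by 240 (y) by 110 mm high with two white pans inside, closed by a white hinged lid that overlaps it by 6 mm at the sides. Origin: centre of its underside on the counter; x points from its front (handle side) to its back (hinge side), y along its width, z up. The top face of the shut lid is flat, 116 mm above the counter.
- lid_handle (a point): middle of the lid's lifting bar, moving with the lid: a round steel bar 10 mm thick and 110 mm long, parallel to the box's y axis, held by two end arms in front of the lid's front edge in the plane of the lid; between bar and lid edge there is a clear slot 43 mm wide and 100 mm long. Lid shut: 110 mm above the counter; 256 mm from the hinge axis. The point turns with the lid.
- lid_hinge (a point): middle of the lid's hinge axis at the box's top rear edge, 112 mm above the counter; the axis is parallel to the box's y axis; x from front to back of the box, z up.
- lid (a joint): opening angle of the lid in rad: 0 shut, 1.047 is 60 degrees, stop at 1.45. The front edge rises and swings back as it grows. The lid weighs 0.25 to 0.5 kg, has almost no hinge friction and falls shut from any angle when let go.
- rail: utensil rail fixed to the counter. Origin: on the counter midway between its two posts; y along the bar, z up. A round steel bar 12 mm thick, its axis 200 mm above the counter, on two upright posts 14 mm thick at y = -110 and +110 mm (foot discs 48 mm wide), so that 200 mm of bar are free between them. A ring of measuring spoons hangs from the short overhang at y = +142 mm, outside the posts.
- rail_mid (a point): middle of the free stretch of the bar, on the bar's axis, 200 mm above the counter; y along the bar, z up.
- tongs_center (a point): middle of the stiff steel serving tongs, half-way up: a strip 22 mm wide, 3 mm thick bent to a U 160 mm long, lying on its edge on the lid (22 mm high). x: along the length to the bow (closed end, a half circle 44 mm wide outside, 38 inside); y: leg to leg; z: across the strip, up as it lies. Legs spread to 55 mm outside at x = -45 mm, 48 at the tips. 50 to 100 g. Hung up, x points up.
- tongs_bow (a point): outer crown of the tongs' bow, half-way up the strip, 80 mm from tongs_center along x; axes as tongs_center.
- bowl: bystander: glass bowl, 120 mm across the rim, 55 mm high. Origin: centre of its underside.
- mold: bystander: wooden rice mold with its plunger in it, 110 by 62 mm, 77 mm high. Origin: centre of its underside.
- clip: bystander: red plastic bento band clip, 60 by 18 mm, 16 mm high. Origin: centre of its underside.

How it is judged:
By the outcome, as a careful person would: the job done as asked, in the order asked, and still so for the second after the job is handed in, while the arm keeps its last pose, push and grip.
It also fails if it takes over 64 s, if anything falls off the work surface, if the arm or the gripper's body presses on something with over 40 N, if the wrist force passes 120 N, or if a joint passes its speed limit or range.

## Working session

There is one attempt and no reset: what is moved stays moved. The work goes in short steps, Python scripts to look and compute and a tool call to move; the robot and the scene stay as the last step left them, time stands still between calls to the robot, and variables do not carry over. Pictures are saved under pics/ and viewed, on a budget of 10 in all, crops included, one or two more only if the job needs it, and the job is handed in when it is done.

Besides the shell and the picture viewer there is one more tool, called after "Emit:" in YAML: its name, and indented under it one key for each argument. apply_moves: Moves the arm, as the interface text tells. Its arguments: {"type":"object","properties":{"steps":{"type":"array","items":{"type":"array","items":{"type":"array","items":{"type":"number"}}}}},"required":["steps"]}

```bash
ls; mkdir -p pics; cat > h.py <<'E'
import numpy as np, cv2
from station import sense, capture, r, masks_of
def K(p):
    f=210/np.tan(np.radians(p["vfov"])/2); return np.array([[f,0,p["cx"]],[0,f,p["cy"]],[0,0,1.]])
def onplane(p,uv,z):
    u=cv2.undistortPoints(np.array(uv,float).reshape(-1,1,2),K(p),np.array(p["dist"],float)).reshape(-1,2)
    T=np.array(p["T"]); d=np.c_[u,np.ones(len(u))]@T[:3,:3].T; o=T[:3,3]
    return o+d*((z-o[2])/d[:,2])[:,None]
def proj(p,X):
    T=np.linalg.inv(np.array(p["T"])); X=np.array(X,float).reshape(-1,3)
    return cv2.projectPoints(X,cv2.Rodrigues(T[:3,:3])[0],T[:3,3],K(p),np.array(p["dist"],float))[0].reshape(-1,2)
def save(p,n,scale=1): cv2.imwrite(f"pics/{n}.png",cv2.cvtColor(p["color"],cv2.COLOR_RGB2BGR))
E
python3 - <<'E'
from h import *
for c in ["top","side"]:
    p=capture(c); save(p,c+"0"); print(c,p["vfov"],np.round(p["T"],3).tolist())
    for t in ["tongs_center","lid_handle","lid","rail","bowl","mold","clip","station"]:
        for m in masks_of(p,t)[:2]:
            ys,xs=np.nonzero(m["pixels"]); print(t,round(m["confidence"],2),m["box"],len(xs),xs.mean().round(),ys.mean().round())
s=sense();print(s["tcp_pos"],np.round(s["ee_rot"],3).tolist(),s["time_s"])
E
```

```text
pics
top 49.67336919886458 [[0.001, -0.982, 0.189, 0.325], [-1.0, -0.004, -0.014, 0.006], [0.015, -0.189, -0.982, 1.427], [0.0, 0.0, 0.0, 1.0]]
tongs_center 0.88 [188.9, 185.4, 42.6, 23.6] 168 215.0 197.0
lid_handle 0.73 [163.6, 150.5, 93.8, 94.0] 5989 210.0 190.0
lid 0.6 [163.5, 147.6, 95.4, 90.6] 6120 209.0 190.0
rail 0.82 [275.9, 179.3, 108.0, 30.9] 826 328.0 192.0
bowl 0.86 [246.0, 254.0, 39.2, 40.1] 1238 267.0 271.0
mold 0.73 [381.5, 251.1, 26.5, 39.8] 813 394.0 272.0
clip 0.67 [156.9, 257.5, 17.6, 10.6] 115 165.0 264.0
clip 0.27 [182.9, 187.9, 54.7, 22.6] 356 208.0 199.0
station 0.9 [161.2, 145.3, 99.5, 98.1] 6313 210.0 191.0
side 57.56078477957131 [[-0.839, -0.29, 0.46, 0.094], [-0.543, 0.425, -0.724, 0.713], [0.014, -0.857, -0.515, 0.624], [0.0, 0.0, 0.0, 1.0]]
tongs_center 0.65 [191.7, 218.8, 53.4, 40.8] 806 214.0 242.0
lid_handle 0.68 [131.5, 205.5, 144.0, 84.5] 5856 204.0 248.0
lid_handle 0.42 [233.7, 340.6, 20.5, 32.6] 335 242.0 356.0
lid 0.62 [135.7, 207.0, 138.6, 81.2] 5644 204.0 248.0
rail 0.59 [252.0, 142.9, 68.8, 93.0] 1521 283.0 185.0
rail 0.25 [189.5, 214.7, 55.7, 50.6] 919 213.0 243.0
bowl 0.63 [307.1, 245.6, 45.3, 35.8] 1347 329.0 263.0
mold 0.73 [308.8, 246.4, 48.0, 34.8] 1393 329.0 263.0
mold 0.66 [363.3, 189.6, 35.9, 26.9] 812 382.0 204.0
clip 0.61 [234.5, 342.2, 19.7, 29.8] 318 242.0 357.0
station 0.59 [134.4, 207.7, 141.0, 113.8] 9444 204.0 262.0
[ 0.27847872 -0.55951882  0.23961195] [[-0.895, -0.446, 0.0], [-0.446, 0.895, -0.0], [-0.0, -0.0, -1.0]] 0.9
```

```bash
python3 - <<'E'
import cv2,numpy as np
a=cv2.imread("pics/top0.png")[130:310,130:430]; b=cv2.imread("pics/side0.png")[120:390,110:420]
cv2.imwrite("pics/t1.png",cv2.resize(a,(800,480),interpolation=3)); cv2.imwrite("pics/s1.png",cv2.resize(b,(689,600),interpolation=3))
E
```

```text
(no output)
```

View pics/t1.png

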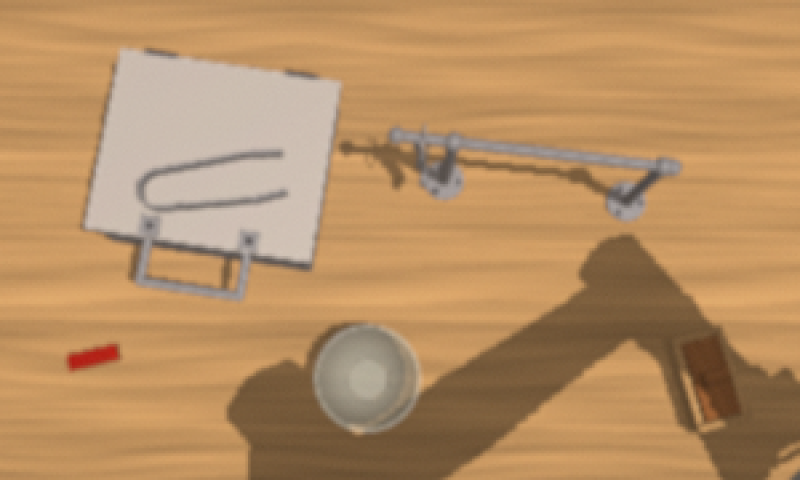

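View pics/s1.png

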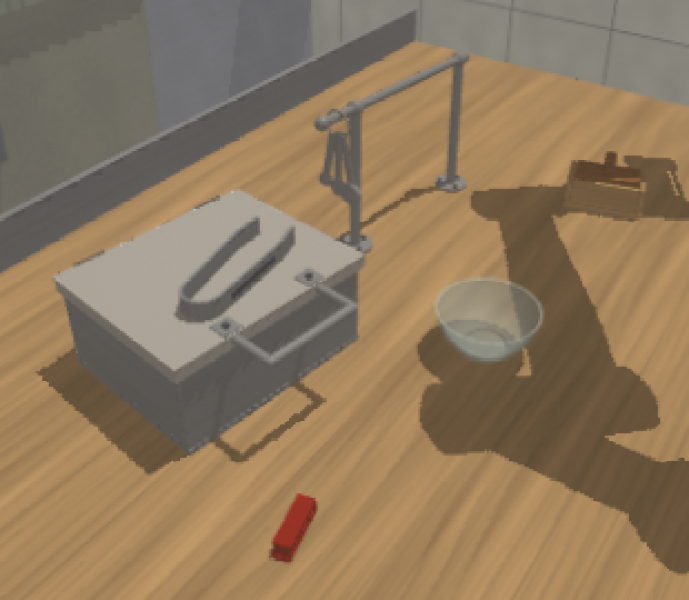

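The top crop shows the tongs on the lid with the bow at crop (138,190) and the tips at (283,153) and (287,193). The handle bar runs from (138,283) to (241,297), and the rail bar from (395,133) to (675,167). The side crop confirms that the tongs lie on edge and the measuring spoons hang at the left end of the rail.

```bash
python3 - <<'E'
from h import *
p=capture("top")
def w(c,z): return onplane(p,np.array(c,float)/2.6667+130,z)
def o(n,c,z): print(n,np.round(w(c,z),4).tolist())
o("bow,tips",[(138,190),(283,153),(287,193)],.138)
o("handle ends",[(138,283),(241,297)],.112)
o("rail ends L,postL, postR,R",[(393,132),(453,141),(668,167),(680,168)],.203)
o("lid corners",[(120,48),(341,80),(312,270),(83,230)],.116)
o("feet",[(441,181),(627,201)],.006)
E
```

```text
bow,tips [[0.5777, 0.2697, 0.138], [0.6194, 0.1138, 0.138], [0.575, 0.1087, 0.138]]
handle ends [[0.4797, 0.2707, 0.112], [0.4647, 0.1585, 0.112]]
rail ends L,postL, postR,R [[0.6275, -0.0054, 0.203], [0.6181, -0.0678, 0.203], [0.5914, -0.2909, 0.203], [0.5903, -0.3033, 0.203]]
lid corners [[0.7448, 0.3011, 0.116], [0.7088, 0.0522, 0.116], [0.494, 0.0817, 0.116], [0.5373, 0.3322, 0.116]]
feet [[0.616, -0.065, 0.006], [0.5924, -0.2878, 0.006]]
```

```bash
cat >> h.py <<'E'
from scipy.spatial.transform import Rotation as R
def plan(targets,g=1.0,start=None):
    """targets: list of (pos,rotmatrix,rows[,g]); prints rows rounded, compensating rounding"""
    if start is None:
        s=sense(); P=np.array(s["tcp_pos"]); Q=R.from_matrix(np.array(s["ee_rot"]))
    else: P,Q=np.array(start[0]),R.from_matrix(start[1])
    rows=[]
    for t in targets:
        p1,q1,n=np.array(t[0]),R.from_matrix(t[1]),t[2]; gg=t[3] if len(t)>3 else g
        p0,q0=P,Q; rv=(q0.inv()*q1).as_rotvec()
        for i in range(1,n+1):
            a=i/n; pt=p0+(p1-p0)*a; qt=q0*R.from_rotvec(rv*a)
            d=np.round(Q.inv().apply(pt-P)*1000,1); w=np.round((Q.inv()*qt).as_rotvec(),3)
            P=P+Q.apply(d/1000); Q=Q*R.from_rotvec(w)
            rows.append([gg]+(d+0.).tolist()+(w+0.).tolist())
            if np.linalg.norm(d)>62 or np.linalg.norm(w)>.187: print("TOO FAST",d,w)
    for i in range(0,len(rows),12): print(str(rows[i:i+12]).replace(" ",""))
    return P,Q
def frame(y,z):
    y,z=np.array(y,float),np.array(z,float); z/=np.linalg.norm(z); y-=z*(y@z); y/=np.linalg.norm(y)
    return np.c_[np.cross(y,z),y,z]
E
python3 - <<'E'
from h import *
F=frame((-.993,-.119,0),(0,0,-1))
plan([((.44,-.2,.38),R.from_matrix(sense()["ee_rot"]).as_matrix(),9),((.56,.2,.38),F,9)])
p=capture("wrist"); print(np.round(np.linalg.inv(np.vstack([np.c_[sense()["ee_rot"],sense()["tcp_pos"]],[0,0,0,1]]))@p["T"],3),p["vfov"])
E
```

```text
[[1.0,-33.9,27.8,-15.6,0.0,0.0,0.0],[1.0,-33.8,27.7,-15.6,0.0,0.0,0.0],[1.0,-33.9,27.8,-15.6,0.0,0.0,0.0],[1.0,-33.9,27.8,-15.6,0.0,0.0,0.0],[1.0,-33.8,27.7,-15.6,0.0,0.0,0.0],[1.0,-33.9,27.8,-15.6,0.0,0.0,0.0],[1.0,-33.8,27.7,-15.6,0.0,0.0,0.0],[1.0,-33.9,27.8,-15.6,0.0,0.0,0.0],[1.0,-33.9,27.8,-15.6,0.0,0.0,0.0],[1.0,-31.7,33.8,0.0,0.0,0.0,-0.136],[1.0,-36.1,29.3,0.0,0.0,0.0,-0.137],[1.0,-39.7,24.0,0.0,0.0,0.0,-0.136]]
[[1.0,-42.5,18.4,0.0,0.0,0.0,-0.137],[1.0,-44.7,12.5,0.0,0.0,0.0,-0.136],[1.0,-46.0,6.2,0.0,0.0,0.0,-0.137],[1.0,-46.4,0.0,0.0,0.0,0.0,-0.136],[1.0,-46.0,-6.4,0.0,0.0,0.0,-0.137],[1.0,-44.6,-12.6,0.0,0.0,0.0,-0.136]]
[[-0.    -0.958 -0.287  0.078]
 [ 1.    -0.    -0.001 -0.   ]
 [ 0.001 -0.287  0.958 -0.146]
 [ 0.     0.     0.     1.   ]] 71.14019174577945
```

Emit:
apply_moves:
  steps:
    - [[1.0,-33.9,27.8,-15.6,0,0,0],[1.0,-33.8,27.7,-15.6,0,0,0],[1.0,-33.9,27.8,-15.6,0,0,0],[1.0,-33.9,27.8,-15.6,0,0,0],[1.0,-33.8,27.7,-15.6,0,0,0],[1.0,-33.9,27.8,-15.6,0,0,0],[1.0,-33.8,27.7,-15.6,0,0,0],[1.0,-33.9,27.8,-15.6,0,0,0],[1.0,-33.9,27.8,-15.6,0,0,0],[1.0,-31.7,33.8,0,0,0,-0.136],[1.0,-36.1,29.3,0,0,0,-0.137],[1.0,-39.7,24.0,0,0,0,-0.136]]

```text
time_s: 2.5
tcp_pos: [0.4802, -0.0651, 0.3803]
ee_rot: [[-0.641, -0.768, 0.001], [-0.768, 0.641, 0.0], [-0.001, -0.001, -1.0]]
wrist_force: [1.4, -0.5, -0.0]
gripper_width: 0.998
```

Emit:
apply_moves:
  steps:
    - [[1.0,-42.5,18.4,0,0,0,-0.137],[1.0,-44.7,12.5,0,0,0,-0.136],[1.0,-46.0,6.2,0,0,0,-0.137],[1.0,-46.4,0,0,0,0,-0.136],[1.0,-46.0,-6.4,0,0,0,-0.137],[1.0,-44.6,-12.6,0,0,0,-0.136],[1.0,0,0,0,0,0,0]]

```text
time_s: 3.38
tcp_pos: [0.5604, 0.2027, 0.3783]
ee_rot: [[0.122, -0.993, -0.002], [-0.993, -0.122, -0.001], [0.001, 0.002, -1.0]]
wrist_force: [-0.3, -0.6, -0.6]
gripper_width: 1.0
```

```bash
python3 - <<'E'
from h import *
s=sense();print(np.round(s["tcp_pos"],3),np.round(s["ee_rot"],3).tolist(),np.round(s["joints"],1),s["time_s"])
p=capture("wrist"); save(p,"w1")
for m in masks_of(p,"tongs_center")[:1]:
    ys,xs=np.nonzero(m["pixels"]); print(m["confidence"],m["box"],len(xs)); 
    X=onplane(p,np.c_[xs,ys],.138); print(X.min(0),X.max(0))
for m in masks_of(p,"lid_handle")[:1]: print(m["confidence"],m["box"])
E
```

```text
[0.56  0.203 0.378] [[0.122, -0.993, -0.002], [-0.993, -0.122, -0.001], [0.001, 0.002, -1.0]] [ 35.4  15.9  11.   -0.  -85.2 -28.4] 3.375
0.91 [232.1, 113.0, 42.5, 122.0] 1124
[0.56235552 0.11062189 0.138     ] [0.62698706 0.27243593 0.138     ]
0.66 [141.4, 52.7, 209.4, 213.6]
```

View pics/w1.png

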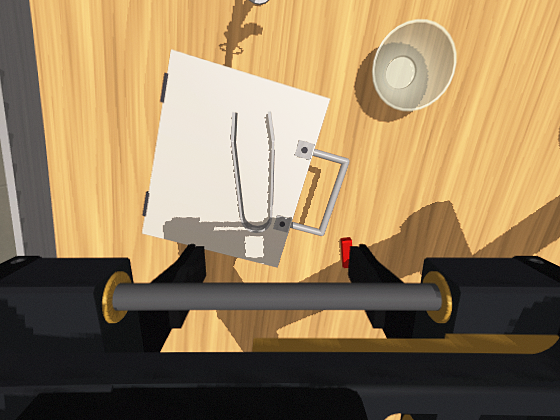

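Wrist view: the tongs' bow is at about (258,228), with the tips at (235,114) and (268,114). The handle bar runs from (347,160) to (322,233). I'll fit the tongs and the handle by projecting their models.

```bash
cat >> h.py <<'E'
def tongs_pts():
    a=np.linspace(np.pi/2,-np.pi/2,15); arc=np.c_[58+20.5*np.cos(a),20.5*np.sin(a)]
    L=np.array([[-80,22.5],[-45,26]]); return np.vstack([L,arc,L[::-1]*[1,-1]])/1000
def tongs_render(p,x,y,th):
    P=tongs_pts(); c,s=np.cos(th),np.sin(th); Q=np.c_[x+c*P[:,0]-s*P[:,1],y+s*P[:,0]+c*P[:,1]]
    im=np.zeros((420,560),np.uint8)
    for z in np.linspace(.1165,.138,8):
        # 3mm thickness ~ from normals: draw at +-1.5mm handled by line width 1..2 at 4x
        uv=proj(p,np.c_[Q,np.full(len(Q),z)]); cv2.polylines(im,[np.round(uv*16).astype(int)],False,1,2,cv2.LINE_8,4)
    return im>0
E
python3 - <<'E'
from h import *
from scipy.optimize import minimize
for cam in ["wrist","top"]:
    p=capture(cam); m=masks_of(p,"tongs_center")[0]["pixels"]
    D=cv2.GaussianBlur(m.astype(np.float32),(0,0),1.)
    def cost(v):
        a=cv2.GaussianBlur(tongs_render(p,v[0],v[1],v[2]).astype(np.float32),(0,0),1.); return ((a-D)**2).sum()
    best=min((minimize(cost,(x,y,np.radians(t)),method="Nelder-Mead",options=dict(initial_simplex=np.array([(x,y,np.radians(t)),(x+.006,y,np.radians(t)),(x,y+.006,np.radians(t)),(x,y,np.radians(t+5))]))) for x in (.582,.592) for y in (.185,.195) for t in (94,100)),key=lambda o:o.fun)
    v=best.x; print(cam,v[:2].round(4),np.degrees(v[2]).round(2),best.fun/ (D**2).sum())
    if cam=="wrist":
        print("handle",onplane(p,[(347,160),(322,233)],.112).round(4).tolist()); print("lid",onplane(p,[(172,50),(329,99),(278,267),(143,235)],.116).round(4).tolist())
E
```

```text
wrist [0.592  0.1921] 98.18 0.17852027444604424
handle [[0.4669, 0.1566, 0.112], [0.4839, 0.2678, 0.112]]
lid [[0.709, 0.0492, 0.116], [0.5059, 0.0817, 0.116], [0.543, 0.3294, 0.116], [0.7481, 0.3006, 0.116]]
top [0.5891 0.1924] 97.86 0.7791008108136939
```

```bash
cat >> h.py <<'E'
S=np.sin; C=np.cos
th=np.radians(98.1); xt=np.array([C(th),S(th),0]); yt=np.array([-S(th),C(th),0]); zt=np.array([0,0,1.]); tau=np.radians(45)
Fg=frame(yt,-S(tau)*xt-C(tau)*zt); G=np.array([.592,.192,.140])+.066*xt; Tg=G+.002*Fg[:,2]
E
python3 - <<'E'
from h import *
p=capture("wrist"); print("plate",onplane(p,[(282,224),(304,150)],.118).round(3).tolist(), "TCP",Tg.round(4))
plan([(Tg-.08*Fg[:,2],Fg,8,.7),(Tg,Fg,5,.7)])
E
```

```text
plate [[0.546, 0.259, 0.118], [0.529, 0.149, 0.118]] TCP [0.5829 0.2559 0.1386]
[[0.7,-13.8,-3.5,23.2,0.001,0.098,-0.003],[0.7,-16.0,-3.5,21.7,0.001,0.098,-0.003],[0.7,-18.0,-3.6,20.1,0.001,0.099,-0.003],[0.7,-19.9,-3.6,18.2,0.001,0.098,-0.002],[0.7,-21.6,-3.6,16.1,0.001,0.098,-0.003],[0.7,-23.0,-3.7,14.0,0.001,0.098,-0.003],[0.7,-24.3,-3.7,11.7,0.001,0.099,-0.003],[0.7,-25.3,-3.8,9.2,0.001,0.098,-0.003],[0.7,0.0,0.0,16.0,0.0,0.0,0.0],[0.7,0.0,0.0,16.0,0.0,0.0,0.0],[0.7,0.0,0.0,16.0,0.0,0.0,0.0],[0.7,0.0,0.0,16.0,0.0,0.0,0.0]]
[[0.7,0.0,0.0,16.0,0.0,0.0,0.0]]
```

Emit:
apply_moves:
  steps:
    - [[0.7,-13.8,-3.5,23.2,0.001,0.098,-0.003],[0.7,-16.0,-3.5,21.7,0.001,0.098,-0.003],[0.7,-18.0,-3.6,20.1,0.001,0.099,-0.003],[0.7,-19.9,-3.6,18.2,0.001,0.098,-0.002],[0.7,-21.6,-3.6,16.1,0.001,0.098,-0.003],[0.7,-23.0,-3.7,14.0,0.001,0.098,-0.003],[0.7,-24.3,-3.7,11.7,0.001,0.099,-0.003],[0.7,-25.3,-3.8,9.2,0.001,0.098,-0.003],[0.7,0,0,16,0,0,0],[0.7,0,0,16,0,0,0],[0.7,0,0,16,0,0,0],[0.7,0,0,0,0,0,0]]

```text
time_s: 5.28
tcp_pos: [0.5796, 0.277, 0.161]
ee_rot: [[0.1, -0.99, 0.098], [-0.7, -0.14, -0.701], [0.707, 0.002, -0.707]]
wrist_force: [-0.4, -0.2, -1.1]
gripper_width: 0.702
```

```bash
python3 - <<'E'
from h import *
s=sense(); print(np.round(s["joints"],1),(Fg.T@(Tg-s["tcp_pos"])*1000).round(1),np.degrees((R.from_matrix(s["ee_rot"]).inv()*R.from_matrix(Fg)).as_rotvec()).round(1))
p=capture("wrist"); save(p,"w2")
E
```

```text
[ 51.8  39.2  -4.7  31.  -82.2 -58.2] [-0.7 -0.3 30.9] [ 0.1 -0.   0. ]
```

View pics/w2.png

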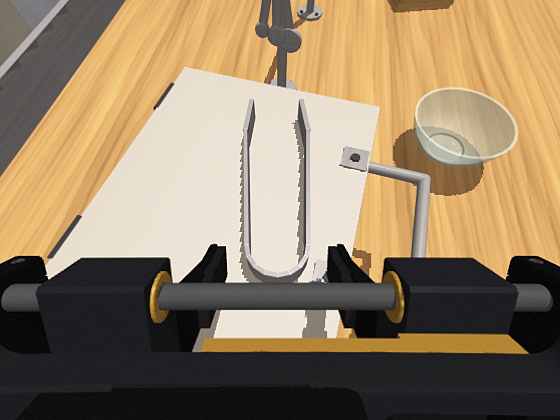

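The bow, at about (278,270), is centred between the fingers at 226 and 329, and the handle plate is thin. I'll advance and close.

Emit:
apply_moves:
  steps:
    - [[0.7,0,0,10.5,0,0,0],[0.7,0,0,10.5,0,0,0],[0.7,0,0,10,0,0,0],[0.3,0,0,0,0,0,0],[0.3,0,0,0,0,0,0],[0.3,0,0,0,0,0,0],[0.3,0,0,0,0,0,0]]

```text
time_s: 6.2
tcp_pos: [0.5828, 0.2578, 0.1388]
ee_rot: [[0.101, -0.99, 0.1], [-0.7, -0.143, -0.7], [0.707, 0.001, -0.707]]
wrist_force: [0.2, -0.6, 0.9]
gripper_width: 0.499
```

```bash
cat >> h.py <<'E'
lam=np.radians(20); e=np.array([.113,.9936,0]); up=np.array([0,0,1.])
xh=C(lam)*up+S(lam)*e; zh=S(lam)*up-C(lam)*e; yh=np.cross(zh,xh)
Fh=frame(yh,-S(tau)*xh-C(tau)*zh)
M=np.array([.6047,-.178,.2])+.005*e     # bar point under bow
def hang(zc): # inner crown centre height
    return np.array([M[0],M[1],zc])-.011*xh+.0105*zh+.002*Fh[:,2]
E
python3 - <<'E'
from h import *
s=sense(); p0=np.array(s["tcp_pos"]); F0=np.array(s["ee_rot"])
print(Fh.round(2).tolist(),hang(.214).round(4))
plan([(p0+[0,0,.06],F0,4,.3),(hang(.43),Fh,19,.3),(hang(.43),Fh,1,.3)])
E
```

```text
[[-0.1, -0.99, 0.05], [-0.9, 0.11, 0.42], [-0.42, 0.0, -0.91]] [ 0.6038 -0.1857  0.2054]
[[0.3,10.6,0.0,-10.6,0.0,0.0,0.0],[0.3,10.6,0.0,-10.6,0.0,0.0,0.0],[0.3,10.6,0.0,-10.6,0.0,0.0,0.0],[0.3,10.6,0.1,-10.6,0.0,0.0,0.0],[0.3,24.7,2.2,8.2,-0.002,-0.064,0.014],[0.3,25.3,1.9,6.5,-0.003,-0.064,0.014],[0.3,25.6,1.5,5.0,-0.002,-0.064,0.014],[0.3,25.9,1.2,3.3,-0.003,-0.064,0.015],[0.3,26.1,0.7,1.6,-0.002,-0.064,0.014],[0.3,26.1,0.4,0.0,-0.003,-0.064,0.014],[0.3,26.1,0.0,-1.7,-0.002,-0.064,0.014],[0.3,26.0,-0.4,-3.4,-0.003,-0.064,0.014]]
[[0.3,25.6,-0.7,-5.0,-0.002,-0.064,0.014],[0.3,25.3,-1.0,-6.6,-0.002,-0.064,0.015],[0.3,24.7,-1.4,-8.3,-0.003,-0.063,0.014],[0.3,24.2,-1.8,-9.8,-0.002,-0.064,0.014],[0.3,23.5,-2.0,-11.3,-0.003,-0.064,0.014],[0.3,22.7,-2.3,-12.8,-0.002,-0.064,0.014],[0.3,21.7,-2.6,-14.3,-0.003,-0.064,0.014],[0.3,20.8,-2.9,-15.6,-0.002,-0.064,0.014],[0.3,19.7,-3.1,-16.9,-0.003,-0.064,0.015],[0.3,18.5,-3.3,-18.1,-0.002,-0.064,0.014],[0.3,17.3,-3.6,-19.3,-0.002,-0.064,0.014],[0.3,0.0,0.0,0.0,0.0,0.0,0.0]]
```

```bash
python3 - <<'E'
from h import *
s=sense(); p0=np.array(s["tcp_pos"]); F0=np.array(s["ee_rot"])
plan([(p0+[0,0,.24],F0,7,.3),(hang(.43),Fh,16,.3),(hang(.43),Fh,1,.3)])
E
```

```text
[[0.3,24.2,0.0,-24.2,0.0,0.0,0.0],[0.3,24.3,0.1,-24.3,0.0,0.0,0.0],[0.3,24.2,0.0,-24.2,0.0,0.0,0.0],[0.3,24.3,0.0,-24.3,0.0,0.0,0.0],[0.3,24.2,0.1,-24.2,0.0,0.0,0.0],[0.3,24.3,0.0,-24.2,0.0,0.0,0.0],[0.3,24.2,0.0,-24.3,0.0,0.0,0.0],[0.3,21.4,2.7,17.7,-0.003,-0.076,0.017],[0.3,22.7,2.2,15.9,-0.003,-0.076,0.017],[0.3,24.0,1.8,14.3,-0.003,-0.076,0.016],[0.3,24.9,1.3,12.3,-0.003,-0.076,0.017],[0.3,25.9,0.9,10.5,-0.003,-0.076,0.017]]
[[0.3,26.5,0.4,8.4,-0.002,-0.076,0.017],[0.3,27.2,0.0,6.4,-0.003,-0.076,0.017],[0.3,27.5,-0.6,4.3,-0.003,-0.076,0.016],[0.3,27.8,-0.9,2.3,-0.003,-0.075,0.017],[0.3,27.8,-1.5,0.1,-0.003,-0.076,0.017],[0.3,27.8,-1.9,-2.0,-0.003,-0.076,0.017],[0.3,27.5,-2.4,-4.1,-0.003,-0.076,0.017],[0.3,27.0,-2.9,-6.2,-0.003,-0.076,0.017],[0.3,26.5,-3.3,-8.2,-0.003,-0.076,0.016],[0.3,25.6,-3.6,-10.2,-0.003,-0.076,0.017],[0.3,24.8,-4.1,-12.1,-0.003,-0.076,0.017],[0.3,0.0,0.0,0.0,0.0,0.0,0.0]]
```

Emit:
apply_moves:
  steps:
    - [[0.3,10,0,-10,0,0,0],[0.3,24.3,0.1,-24.3,0,0,0],[0.3,24.2,0,-24.2,0,0,0],[0.3,24.3,0,-24.3,0,0,0],[0.3,24.2,0.1,-24.2,0,0,0],[0.3,24.3,0,-24.2,0,0,0],[0.3,24.2,0,-24.3,0,0,0],[0.3,14.2,0,-14.2,0,0,0],[0.3,21.4,2.7,17.7,-0.003,-0.076,0.017],[0.3,22.7,2.2,15.9,-0.003,-0.076,0.017],[0.3,24.0,1.8,14.3,-0.003,-0.076,0.016],[0.3,24.9,1.3,12.3,-0.003,-0.076,0.017]]

```text
time_s: 7.7
tcp_pos: [0.5877, 0.1458, 0.3894]
ee_rot: [[0.059, -0.996, 0.062], [-0.886, -0.081, -0.457], [0.46, -0.028, -0.887]]
wrist_force: [0.7, -0.2, 0.5]
gripper_width: 0.503
```

Emit:
apply_moves:
  steps:
    - [[0.3,25.9,0.9,10.5,-0.003,-0.076,0.017],[0.3,26.5,0.4,8.4,-0.002,-0.076,0.017],[0.3,27.2,0,6.4,-0.003,-0.076,0.017],[0.3,27.5,-0.6,4.3,-0.003,-0.076,0.016],[0.3,27.8,-0.9,2.3,-0.003,-0.075,0.017],[0.3,27.8,-1.5,0.1,-0.003,-0.076,0.017],[0.3,27.8,-1.9,-2.0,-0.003,-0.076,0.017],[0.3,27.5,-2.4,-4.1,-0.003,-0.076,0.017],[0.3,27.0,-2.9,-6.2,-0.003,-0.076,0.017],[0.3,26.5,-3.3,-8.2,-0.003,-0.076,0.016],[0.3,25.6,-3.6,-10.2,-0.003,-0.076,0.017],[0.3,24.8,-4.1,-12.1,-0.003,-0.076,0.017]]

```text
time_s: 9.2
tcp_pos: [0.6033, -0.1868, 0.4215]
ee_rot: [[-0.103, -0.994, 0.046], [-0.9, 0.113, 0.422], [-0.425, 0.002, -0.905]]
wrist_force: [-0.3, 0.7, 0.7]
gripper_width: 0.506
```

```bash
python3 - <<'E'
from h import *
s=sense(); T=hang(.43); print(np.round(s["joints"],1),s["gripper_width"],(Fh.T@(T-s["tcp_pos"])*1000).round(1),np.degrees((R.from_matrix(s["ee_rot"]).inv()*R.from_matrix(Fh)).as_rotvec()).round(1))
a=capture("top"); b=capture("side"); 
x=a["color"][100:310,190:470]; y=b["color"][30:300,180:460]
cv2.imwrite("pics/h1.png",cv2.cvtColor(np.hstack([cv2.resize(x,(400,300),interpolation=3),cv2.resize(y,(400,386),interpolation=3)[:300]]),4))
cv2.imwrite("pics/h1.png",cv2.cvtColor(np.vstack([cv2.resize(x,(400,300),interpolation=3),cv2.resize(y,(400,300),interpolation=3)]),4))
for p in (a,b):
    X=M+np.array([[0,0,0]])+np.array([-.1,0,.1])[:,None]*e; print(proj(p,X).round(1).tolist())
E
```

```text
[ -15.1   23.2   33.   -25.5 -102.6    3.6] 0.505622345686329 [-0.9 -0.4  0.5] [ 0.1  0.1 -0. ]
[[373.6, 191.9], [337.7, 187.8], [301.9, 183.7]]
[[314.2, 147.6], [294.4, 157.0], [271.8, 167.8]]
```

View pics/h1.png

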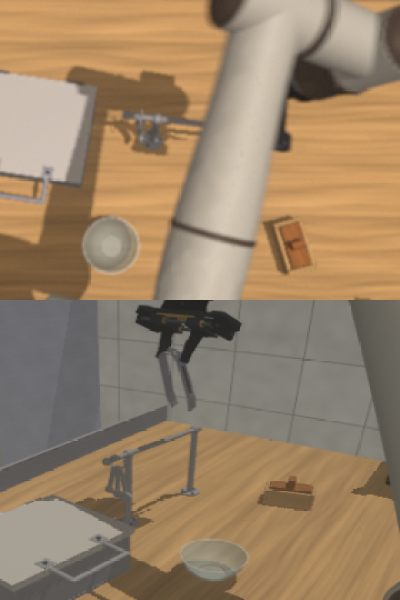

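```bash
python3 - <<'E'
from h import *
p=capture("wrist"); 
P=tongs_pts(); s=sense(); F=np.array(s["ee_rot"]); g=np.array(s["tcp_pos"])-.002*F[:,2]
B=np.c_[xh,yh,zh]; O=g-.066*xh-.0105*zh
im=p["color"].copy()
for z in (-.011,.011):
    uv=proj(p,O+np.c_[P,np.full(len(P),z)]@B.T); cv2.polylines(im,[np.round(uv*16).astype(int)],False,(255,0,0),1,16,4)
uv=proj(p,M+np.linspace(-.1,.1,9)[:,None]*e); cv2.polylines(im,[np.round(uv*16).astype(int)],False,(0,255,0),1,16,4)
cv2.imwrite("pics/w3.png",cv2.cvtColor(im,4))
plan([(hang(.23),Fh,10,.3),(hang(.215),Fh,3,.3)])
E
```

```text
[[0.3,8.2,-0.1,18.1,0.0,0.0,0.0],[0.3,8.1,-0.1,18.1,0.0,0.0,-0.001],[0.3,8.2,0.0,18.2,0.0,0.0,0.0],[0.3,8.2,-0.1,18.1,0.001,0.0,-0.001],[0.3,8.2,0.0,18.1,0.0,0.0,0.0],[0.3,8.1,-0.1,18.1,0.0,0.0,-0.001],[0.3,8.2,0.0,18.1,0.0,0.0,0.0],[0.3,8.2,0.0,18.2,0.0,0.0,-0.001],[0.3,8.2,-0.1,18.1,0.0,0.0,0.0],[0.3,8.1,0.0,18.1,0.0,0.0,-0.001],[0.3,2.1,0.0,4.5,0.0,0.0,0.0],[0.3,2.1,0.0,4.6,0.0,0.0,0.0]]
[[0.3,2.2,0.0,4.5,0.0,0.0,0.0]]
```

View pics/w3.png

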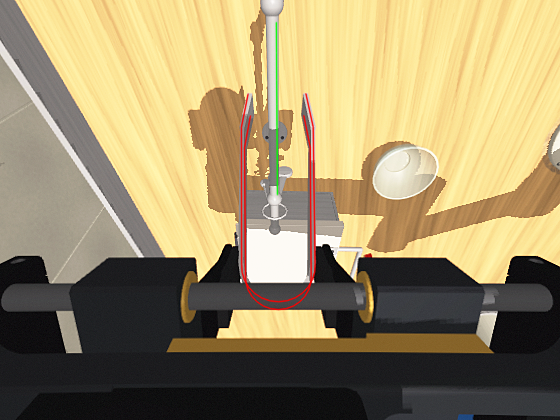

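The projected tongs model (red) matches the held tongs. The real bar, at about (272–275, 5–215), lies roughly 4 px left of my estimate, so I'll shift about 3 mm and descend.

Emit:
apply_moves:
  steps:
    - [[0.3,8.2,-1,18.1,0,0,0],[0.3,8.2,-1,18.1,0,0,0],[0.3,8.2,-1,18.1,0,0,0],[0.3,8.2,0,18.1,0,0,0],[0.3,8.2,0,18.1,0,0,0],[0.3,8.2,0,18.1,0,0,0],[0.3,8.2,0,18.1,0,0,0],[0.3,8.2,0,18.1,0,0,0],[0.3,8.2,0,18.1,0,0,0],[0.3,8.2,0,18.1,0,0,0]]

```text
time_s: 10.6
tcp_pos: [0.6067, -0.1835, 0.222]
ee_rot: [[-0.102, -0.994, 0.047], [-0.901, 0.112, 0.419], [-0.422, 0.001, -0.907]]
wrist_force: [-1.3, -0.2, -1.5]
gripper_width: 0.505
```

Emit:
apply_moves:
  steps:
    - [[0.3,2.1,0,4.5,0,0,0],[0.3,2.1,0,4.5,0,0,0],[0.3,2.1,0,4.5,0,0,0],[0.3,0,0,0,0,0,0]]

```text
time_s: 11.1
tcp_pos: [0.6066, -0.1843, 0.2078]
ee_rot: [[-0.103, -0.994, 0.047], [-0.901, 0.114, 0.419], [-0.422, 0.001, -0.907]]
wrist_force: [0.4, 0.0, -1.2]
gripper_width: 0.503
```

```bash
python3 - <<'E'
from h import *
s=sense(); print(s["time_s"],s["tcp_pos"],hang(.215),s["wrist_force"])
b=capture("side"); w=capture("wrist")
y=b["color"][60:260,200:380]
cv2.imwrite("pics/h2.png",cv2.cvtColor(np.hstack([cv2.resize(y,(378,420),interpolation=3),w["color"][:,90:510]]),4))
E
```

```text
11.1 [ 0.60664783 -0.18432477  0.20780219] [ 0.60382044 -0.18573394  0.20644198] [ 0.43658692  0.00318493 -1.18043123]
```

View pics/h2.png

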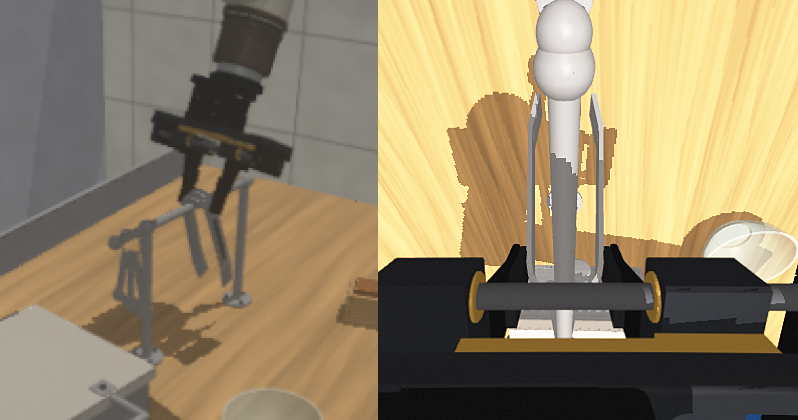

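```bash
python3 - <<'E'
import h; from h import *
s=sense(); d=np.array(s["tcp_pos"])-hang(.2164); 
l=np.radians(8); h.xh=C(l)*up+S(l)*e; h.zh=S(l)*up-C(l)*e; h.Fh=frame(yh,-S(tau)*h.xh-C(tau)*h.zh)
d[2]=0
plan([(h.hang(.2150)+d,h.Fh,3,.3),(h.hang(.2100)+d,h.Fh,2,.3)])
E
```

```text
[[0.3,0.0,0.0,1.6,0.0,-0.07,0.0],[0.3,0.1,0.0,1.6,0.0,-0.07,0.0],[0.3,0.2,0.0,1.5,0.0,-0.07,0.0],[0.3,1.5,0.0,2.0,0.0,0.0,0.0],[0.3,1.5,0.0,2.0,0.0,0.0,0.0]]
```

Emit:
apply_moves:
  steps:
    - [[0.3,0,0,1.6,0,-0.07,0],[0.3,0.1,0,1.6,0,-0.07,0],[0.3,0.2,0,1.5,0,-0.07,0],[0.3,1.5,0,2,0,0,0],[0.3,1.5,0,2,0,0,0],[0.3,0,0,0,0,0,0]]

```text
time_s: 11.95
tcp_pos: [0.6069, -0.1817, 0.1988]
ee_rot: [[-0.09, -0.994, 0.067], [-0.794, 0.113, 0.598], [-0.601, 0.001, -0.799]]
wrist_force: [-0.6, 1.3, -0.9]
gripper_width: 0.508
```

Emit:
apply_moves:
  steps:
    - [[0.6,0,0,0,0,0,0],[0.7,0,0,0,0,0,0],[0.8,0,0,0,0,0,0],[0.8,0,0,0,0,0,0],[0.8,0,0,0,0,0,0],[0.8,0,0,0,0,0,0]]

```text
time_s: 12.7
tcp_pos: [0.6069, -0.1823, 0.1986]
ee_rot: [[-0.091, -0.994, 0.068], [-0.793, 0.113, 0.598], [-0.602, 0.001, -0.799]]
wrist_force: [0.4, -0.6, 0.9]
gripper_width: 0.8
```

```bash
python3 - <<'E'
from h import *
s=sense(); print(s["time_s"],s["tcp_pos"],s["wrist_force"])
b=capture("side"); w=capture("wrist")
y=b["color"][60:260,200:380]
cv2.imwrite("pics/h3.png",cv2.cvtColor(np.hstack([cv2.resize(y,(378,420),interpolation=3),w["color"][:,90:510]]),4))
E
```

```text
12.7 [ 0.60688248 -0.18230705  0.19859138] [ 0.39603825 -0.57578542  0.94705182]
```

View pics/h3.png

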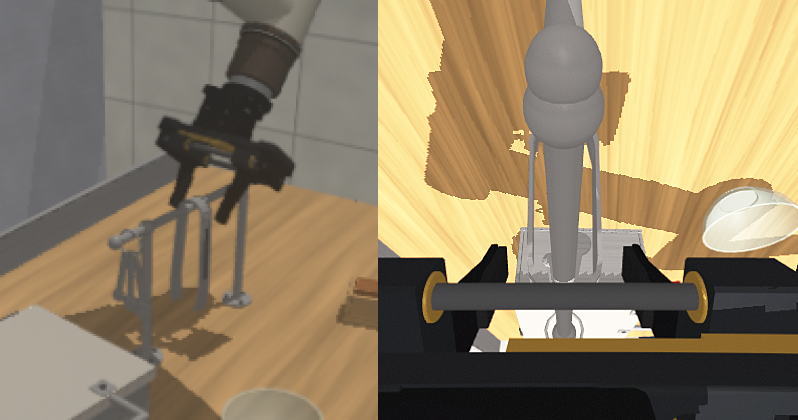

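The tongs hang straddling the bar: bow on top, one leg on each side, fingers clear. I'll retract and go to the handle.

```bash
cat >> h.py <<'E'
yw=np.radians(-8.7); xb=np.array([C(yw),S(yw),0]); Hd=np.array([.4754,.2122,.110]); Hg=Hd+.256*xb; Hg[2]=.112
def pose(phi,deep=.003,al=35,H=Hg):
    b=np.radians(al-phi); f=np.radians(phi); v0=(-.256,-.002)
    bar=H+xb*(v0[0]*C(f)-v0[1]*S(f)*-1*-1)+up*(v0[1]*C(f)-v0[0]*S(f))
    z=-C(b)*up+S(b)*xb; F=frame(-(C(b)*xb+S(b)*up),z); return bar+deep*z,F
E
python3 - <<'E'
from h import *
s=sense(); p0=np.array(s["tcp_pos"]); F0=np.array(s["ee_rot"])
for f in (0,30,60): print(f,pose(f,0)[0].round(4))
P,F=pose(0,.003)
plan([(p0-.12*F0[:,2],F0,5,.8),((.52,0,.36),F,11,.33),(P-.08*F[:,2],F,9,.33)])
E
```

```text
0 [0.4754 0.2122 0.11  ]
30 [0.5103 0.2069 0.2383]
60 [0.6036 0.1926 0.3327]
[[0.8,0.0,0.0,-24.0,0.0,0.0,0.0],[0.8,0.0,0.0,-24.0,0.0,0.0,0.0],[0.8,0.0,0.0,-24.0,0.0,0.0,0.0],[0.8,0.0,0.0,-24.0,0.0,0.0,0.0],[0.8,0.0,0.0,-24.0,0.0,0.0,0.0],[0.33,-21.3,9.7,8.6,0.055,0.058,-0.015],[0.33,-21.8,9.9,6.7,0.055,0.058,-0.014],[0.33,-22.3,9.8,5.0,0.054,0.058,-0.015],[0.33,-22.8,9.8,3.1,0.055,0.058,-0.015],[0.33,-22.9,9.5,1.3,0.055,0.057,-0.015],[0.33,-23.2,9.2,-0.6,0.055,0.058,-0.014],[0.33,-23.2,8.7,-2.4,0.054,0.058,-0.015]]
[[0.33,-23.1,8.3,-4.2,0.055,0.058,-0.015],[0.33,-22.9,7.6,-6.0,0.055,0.058,-0.014],[0.33,-22.7,6.9,-7.7,0.055,0.058,-0.015],[0.33,-22.2,6.2,-9.4,0.054,0.058,-0.015],[0.33,-22.6,22.9,9.3,0.0,0.0,0.0],[0.33,-22.5,22.8,9.4,0.0,0.0,0.0],[0.33,-22.6,22.9,9.3,0.0,0.0,0.0],[0.33,-22.6,22.8,9.4,0.0,0.0,0.0],[0.33,-22.5,22.9,9.3,0.0,0.0,0.0],[0.33,-22.6,22.8,9.4,0.0,0.0,0.0],[0.33,-22.5,22.9,9.3,0.0,0.0,0.0],[0.33,-22.6,22.9,9.4,0.0,0.0,0.0]]
[[0.33,-22.6,22.8,9.3,0.0,0.0,0.0]]
```

Emit:
apply_moves:
  steps:
    - [[0.8,0,0,-15,0,0,0],[0.8,0,0,-24,0,0,0],[0.8,0,0,-24,0,0,0],[0.8,0,0,-24,0,0,0],[0.8,0,0,-33,0,0,0],[0.33,-21.3,9.7,8.6,0.055,0.058,-0.015],[0.33,-21.8,9.9,6.7,0.055,0.058,-0.014],[0.33,-22.3,9.8,5.0,0.054,0.058,-0.015],[0.33,-22.8,9.8,3.1,0.055,0.058,-0.015],[0.33,-22.9,9.5,1.3,0.055,0.057,-0.015],[0.33,-23.2,9.2,-0.6,0.055,0.058,-0.014],[0.33,-23.2,8.7,-2.4,0.054,0.058,-0.015]]

```text
time_s: 14.3
tcp_pos: [0.5486, -0.0922, 0.3382]
ee_rot: [[-0.089, -0.908, 0.409], [-0.97, 0.173, 0.173], [-0.228, -0.381, -0.896]]
wrist_force: [0.2, 0.8, 1.0]
gripper_width: 0.336
```

Emit:
apply_moves:
  steps:
    - [[0.33,-23.1,8.3,-4.2,0.055,0.058,-0.015],[0.33,-22.9,7.6,-6.0,0.055,0.058,-0.014],[0.33,-22.7,6.9,-7.7,0.055,0.058,-0.015],[0.33,-22.2,6.2,-9.4,0.054,0.058,-0.015],[0.33,-22.6,22.9,9.3,0,0,0],[0.33,-22.5,22.8,9.4,0,0,0],[0.33,-22.6,22.9,9.3,0,0,0],[0.33,-22.6,22.8,9.4,0,0,0],[0.33,-22.5,22.9,9.3,0,0,0],[0.33,-22.6,22.8,9.4,0,0,0],[0.33,-22.5,22.9,9.3,0,0,0],[0.33,-22.6,22.9,9.4,0,0,0]]

```text
time_s: 15.8
tcp_pos: [0.442, 0.1956, 0.1948]
ee_rot: [[-0.152, -0.808, 0.569], [-0.988, 0.125, -0.086], [-0.002, -0.576, -0.818]]
wrist_force: [0.6, 0.2, 0.0]
gripper_width: 0.326
```

```bash
sed -i 's/xb\*(v0\[0\]\*C(f)-v0\[1\]\*S(f)\*-1\*-1)/xb*(v0[0]*C(f)+v0[1]*S(f))/' h.py; python3 - <<'E'
from h import *
s=sense(); P,F=pose(0,.003); print(np.round(s["joints"],1),(F.T@(P-s["tcp_pos"])*1000).round(1),np.degrees((R.from_matrix(s["ee_rot"]).inv()*R.from_matrix(F)).as_rotvec()).round(1))
w=capture("wrist"); b=capture("side"); y=[]
yb=np.cross(up,xb)
for p in (w,b):
    im=p["color"].copy(); uv=proj(p,Hd+np.array([[-.055],[.055]])*yb); cv2.line(im,*[tuple(int(q) for q in a) for a in uv.round()],(0,255,0),1); y.append(im); print(uv.round(1).tolist())
cv2.imwrite("pics/h4.png",cv2.cvtColor(np.hstack([y[0][:,90:490],cv2.resize(y[1][150:360,120:320],(400,420),interpolation=3)]),4))
E
```

```text
[  43.1    1.2  -60.    79.8  -27.3 -124.7] [-21.5  23.7  90. ] [-0.1  0.1 -0.1]
[[307.2, 183.4], [303.8, 303.0]]
[[269.7, 257.3], [232.7, 281.7]]
```

View pics/h4.png

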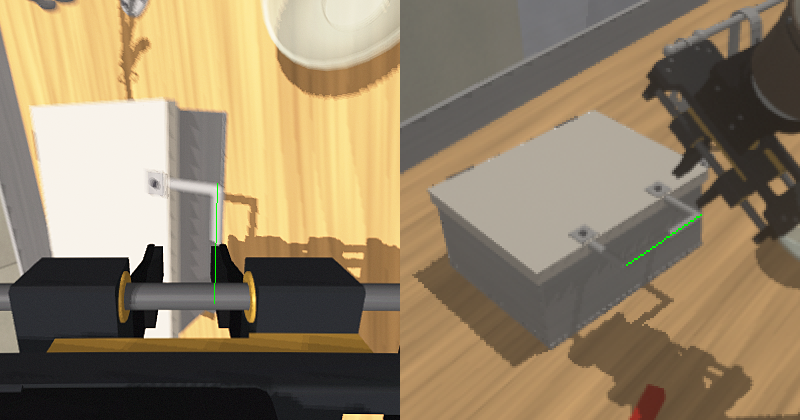

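The green estimate coincides with the bar in both views, but joint 3 is near its limit at this tilt. I'll use a steeper tool (15°) and let the round bar turn partly in the pads.

```bash
cat >> h.py <<'E'
def pose2(phi,b,deep=.003,H=Hg):
    bar=pose(phi,0,H=H)[0]; b=np.radians(b); z=-C(b)*up+S(b)*xb
    return bar+deep*z,frame(-(C(b)*xb+S(b)*up),z)
E
python3 - <<'E'
from h import *
P,F=pose2(0,12); plan([(P-.07*F[:,2],F,6,.33)])
E
```

```text
[[0.33,-3.6,-0.7,4.0,-0.067,0.0,0.0],[0.33,-3.6,-0.9,4.0,-0.067,0.0,0.001],[0.33,-3.6,-1.2,3.9,-0.067,-0.001,0.0],[0.33,-3.7,-1.4,3.9,-0.066,0.0,0.001],[0.33,-3.6,-1.7,3.7,-0.067,0.0,0.0],[0.33,-3.6,-2.0,3.6,-0.067,0.0,0.001]]
```

Emit:
apply_moves:
  steps:
    - [[0.33,-3.6,-0.7,4.0,-0.067,0,0],[0.33,-3.6,-0.9,4.0,-0.067,0,0.001],[0.33,-3.6,-1.2,3.9,-0.067,0,0],[0.33,-3.6,-1.4,3.9,-0.067,0,0.001],[0.33,-3.6,-1.7,3.7,-0.067,0,0],[0.33,-3.6,-2.0,3.6,-0.067,0,0.001],[0.33,0,0,0,0,0,0]]

```text
time_s: 16.77
tcp_pos: [0.4634, 0.2142, 0.1777]
ee_rot: [[-0.156, -0.966, 0.207], [-0.988, 0.154, -0.029], [-0.004, -0.209, -0.978]]
wrist_force: [-0.6, -0.4, 0.5]
gripper_width: 0.33
```

```bash
python3 - <<'E'
from h import *
s=sense(); print(np.round(s["joints"],1)); P,F=pose2(0,12)
print((F.T@(P-s["tcp_pos"])*1000).round(1),np.degrees((R.from_matrix(s["ee_rot"]).inv()*R.from_matrix(F)).as_rotvec()).round(1))
E
```

```text
[ 48.4   9.9 -33.1  15.3 -41.3 -68.4]
[ 0.2  2.2 71.7] [-0.1  0.2 -0.3]
```

Emit:
apply_moves:
  steps:
    - [[0.33,0,2.2,14,0,0,0],[0.33,0,0,16,0,0,0],[0.33,0,0,16,0,0,0],[0.33,0,0,15,0,0,0],[0.33,0,0,10.5,0,0,0],[0.33,0,0,0,0,0,0]]

```text
time_s: 17.52
tcp_pos: [0.4738, 0.2107, 0.1054]
ee_rot: [[-0.154, -0.967, 0.204], [-0.988, 0.151, -0.032], [0.001, -0.207, -0.978]]
wrist_force: [-0.3, 0.1, -0.5]
gripper_width: 0.331
```

Emit:
apply_moves:
  steps:
    - [[0,0,0,0,0,0,0],[0,0,0,0,0,0,0],[0,0,0,0,0,0,0],[0,0,0,0,0,0,0]]

```text
time_s: 18.02
tcp_pos: [0.4764, 0.2117, 0.1072]
ee_rot: [[-0.154, -0.966, 0.208], [-0.988, 0.151, -0.03], [-0.002, -0.21, -0.978]]
wrist_force: [12.8, -5.7, -1.6]
gripper_width: 0.1
```

```bash
python3 - <<'E'
from h import *
s=sense(); print(np.round(s["joints"],1),s["gripper_width"]*87,s["wrist_force"]); P,F=pose2(0,12)
d=np.array(s["tcp_pos"])-P; print((F.T@-d*1000).round(1))
# re-anchor on the measured grip: y of tool = along-normal to bar; keep depth offset
H=Hg+F@(np.array([1,1,0])*(F.T@d)); dp=.003+(F.T@d)[2]
print(H)
seq=[]
for k in range(1,25):
    f=60*k/24; p,q=pose2(f,12-30*k/24,dp,H); seq.append((p,q,1,0))
plan(seq)
print(seq[-1][0])
E
```

```text
[ 46.5  16.2 -38.5  20.3 -29.7 -72.5] 8.714312200534525 [12.77124415 -5.67281067 -1.61982051]
[-0.4  0.5  0. ]
[0.72885971 0.17302984 0.11209954]
[[0,0.0,-2.4,-10.9,-0.024,0.002,-0.003],[0,0.0,-2.7,-10.8,-0.022,0.0,0.0],[0,0.0,-2.9,-10.8,-0.022,0.0,0.0],[0,0.0,-3.1,-10.7,-0.021,0.0,0.0],[0,0.0,-3.3,-10.6,-0.022,0.0,0.0],[0,0.0,-3.6,-10.6,-0.022,0.0,0.0],[0,0.0,-3.8,-10.5,-0.022,0.0,0.0],[0,0.0,-4.1,-10.4,-0.022,0.0,0.0],[0,0.0,-4.2,-10.3,-0.022,0.0,0.0],[0,0.0,-4.5,-10.2,-0.021,0.0,0.0],[0,0.0,-4.7,-10.1,-0.022,0.0,0.0],[0,0.0,-5.0,-10.0,-0.022,0.0,0.0]]
[[0,0.0,-5.1,-9.8,-0.022,0.0,0.0],[0,0.0,-5.4,-9.8,-0.022,0.0,0.0],[0,0.0,-5.5,-9.6,-0.021,0.0,0.0],[0,0.0,-5.8,-9.6,-0.022,0.0,0.0],[0,0.0,-6.0,-9.3,-0.022,0.0,0.0],[0,0.0,-6.2,-9.3,-0.022,0.0,0.0],[0,0.0,-6.4,-9.1,-0.022,0.0,0.0],[0,0.0,-6.6,-9.0,-0.022,0.0,0.0],[0,0.0,-6.8,-8.8,-0.021,0.0,0.0],[0,0.0,-6.9,-8.7,-0.022,0.0,0.0],[0,0.0,-7.2,-8.5,-0.022,0.0,0.0],[0,0.0,-7.3,-8.4,-0.022,0.0,0.0]]
[0.59971725 0.19279141 0.32999017]
```

Emit:
apply_moves:
  steps:
    - [[0,0,-2.5,-1,0,0,0],[0,0,-2.4,-10.9,-0.022,0,0],[0,0,-2.7,-10.8,-0.022,0,0],[0,0,-2.9,-10.8,-0.022,0,0],[0,0,0,0,0,0,0]]

```text
time_s: 18.65
tcp_pos: [0.4783, 0.2113, 0.141]
ee_rot: [[-0.155, -0.978, 0.141], [-0.988, 0.154, -0.02], [-0.002, -0.142, -0.99]]
wrist_force: [0.0, 2.3, -3.0]
gripper_width: 0.099
```

```bash
python3 - <<'E'
from h import *
s=sense(); print(np.round(s["joints"],1),s["gripper_width"]*87,s["wrist_force"]); P,F=pose2(7.5,12-3.75)
print((F.T@(P-s["tcp_pos"])*1000).round(1),s["time_s"])
E
```

```text
[ 45.2  14.9 -30.3  10.1 -40.4 -61.5] 8.617189387268114 [ 0.01629868  2.30267047 -2.98473276]
[-0.5  0.7  0.4] 18.65
```

Tracking well with low forces, so I'll continue the arc.

Emit:
apply_moves:
  steps:
    - [[0,0,-3.1,-10.7,-0.022,0,0],[0,0,-3.3,-10.6,-0.022,0,0],[0,0,-3.6,-10.6,-0.022,0,0],[0,0,-3.8,-10.5,-0.022,0,0],[0,0,-4.1,-10.4,-0.022,0,0],[0,0,-4.2,-10.3,-0.022,0,0],[0,0,-4.5,-10.2,-0.022,0,0],[0,0,-4.7,-10.1,-0.022,0,0],[0,0,-5.0,-10.0,-0.022,0,0],[0,0,0,0,0,0,0]]

```text
time_s: 19.9
tcp_pos: [0.508, 0.2066, 0.2348]
ee_rot: [[-0.155, -0.986, -0.057], [-0.988, 0.155, 0.01], [-0.001, 0.057, -0.998]]
wrist_force: [-3.5, 4.5, -0.2]
gripper_width: 0.104
```

```bash
python3 - <<'E'
from h import *
s=sense(); print(np.round(s["joints"],1),s["gripper_width"]*87,s["wrist_force"]); P,F=pose2(30,-3)
print((F.T@(P-s["tcp_pos"])*1000).round(1),s["time_s"])
E
```

```text
[ 37.7  16.2  -8.   -2.6 -68.1 -45.6] 9.023870640758396 [-3.48462085  4.50354179 -0.18561135]
[-0.6 -0.  -0.4] 19.9
```

Emit:
apply_moves:
  steps:
    - [[0,0,-5.1,-9.8,-0.022,0,0],[0,0,-5.4,-9.8,-0.022,0,0],[0,0,-5.5,-9.6,-0.022,0,0],[0,0,-5.8,-9.6,-0.022,0,0],[0,0,-6.0,-9.3,-0.022,0,0],[0,0,-6.2,-9.3,-0.022,0,0],[0,0,-6.4,-9.1,-0.022,0,0],[0,0,-6.6,-9.0,-0.022,0,0],[0,0,-6.8,-8.8,-0.022,0,0],[0,0,-6.9,-8.7,-0.022,0,0],[0,0,-7.2,-8.5,-0.022,0,0],[0,0,-7.3,-8.4,-0.022,0,0]]

```text
time_s: 21.4
tcp_pos: [0.5987, 0.1927, 0.3308]
ee_rot: [[-0.152, -0.938, -0.313], [-0.988, 0.144, 0.049], [-0.001, 0.317, -0.949]]
wrist_force: [-5.2, 5.0, 5.6]
gripper_width: 0.107
```

Emit:
apply_moves:
  steps:
    - [[0,0,0,0,0,0,0],[0,0,0,0,0,0,0],[0,0,0,0,0,0,0],[0,0,0,0,0,0,0]]

```text
time_s: 21.9
tcp_pos: [0.5986, 0.1928, 0.3307]
ee_rot: [[-0.152, -0.938, -0.312], [-0.988, 0.144, 0.049], [-0.001, 0.315, -0.949]]
wrist_force: [-5.6, 4.3, 5.4]
gripper_width: 0.101
```

```bash
python3 - <<'E'
from h import *
s=sense(); print(np.round(s["joints"],1),s["gripper_width"]*87,s["wrist_force"]); P,F=pose2(60,-18)
print((F.T@(P-s["tcp_pos"])*1000).round(1),s["time_s"])
t=np.array(s["tcp_pos"])-.003*np.array(s["ee_rot"])[:,2]-Hg; print("angle",np.degrees(np.arctan2(t[2],-t@xb))+np.degrees(.002/.256), "radius",np.hypot(t[2],t@xb))
b=capture("side"); a=capture("top"); im=b["color"].copy(); yb=np.cross(up,xb)
for f,c in ((57,(0,0,255)),(60,(0,255,0)),(63,(255,0,0))):
    bar=pose(f,0)[0]; uv=proj(b,bar+np.array([[-.055],[.055]])*yb); cv2.line(im,*[tuple(int(q) for q in z) for z in uv.round()],c,1)
cv2.imwrite("pics/f1.png",cv2.cvtColor(np.hstack([cv2.resize(im[40:320,110:410],(450,420),interpolation=3),cv2.resize(a["color"][110:310,140:420],(350,250),interpolation=3)[:250] if 0 else cv2.copyMakeBorder(cv2.resize(a["color"][110:310,140:420],(350,250),interpolation=3),0,170,0,0,0)]),4))
E
```

```text
[  27.3   29.    26.5  -11.  -102.2  -37. ] 8.792407055308022 [-5.60741976  4.29146591  5.37007357]
[-0.5 -0.8  0.6] 21.9
angle 59.98223857114829 radius 0.25702040458342457
```

View pics/f1.png

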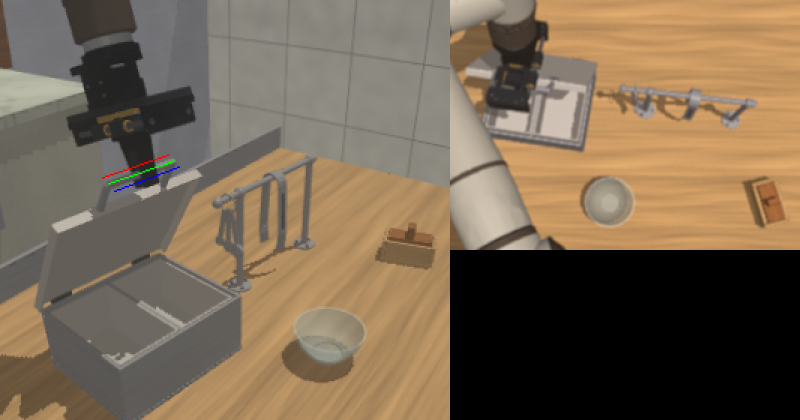

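The lid is open and held, with the handle on the green 60° line at about (140,173). The tongs hang on the rail, and the bowl and mold haven't moved. I'll hand it in.

```bash
python3 -c "
from station import r,sense
print(r.finish_job()); s=sense(); print(s['time_s'],s['gripper_width'],s['wrist_force'])"
```

```text
the job is handed in; nothing more can be done
None
the job is handed in; nothing more can be done
```

The tongs are hung on the rail and the lid is held open at 60°. I handed the job in at about 22 s, with the gripper still holding the handle.

- **Tongs:** I gripped them by the bow with a tilted tool, draped them over the middle of the bar and let go. The side and top pictures show them still hanging, bow on top with one leg down each side.
- **Lid:** The measured gripper pose gives an opening of 60.0° and a handle radius of 257 mm, against 256 mm given. The pads were closed on the bar at about 9 mm, and the wrist force was about 9 N. In the side picture the handle lies on the projected 60° line.
- **Bystanders:** The bowl and the mold look unmoved in the last pictures. The red clip was out of view in them, so I couldn't check it at the end. It was last seen before I lifted the lid, and nothing was moved near it after that.
- **Disagreements:** Two small differences turned up along the way. The bar appeared about 4 mm off my first estimate in the wrist view, which I corrected. Closing on the handle pushed the arm about 3 mm (14 N), which I relieved before lifting.

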